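# Find the loose pot cap and flag it

## Task

Two like pressure pots stand bolted to the bench, and the screw cap of one of them is loose. Try the caps by gripping and twisting them until you have found the loose one and have turned it by about 30 degrees, either way; then stand the flag marker upright on the free front part of that pot's foot plate, its base wholly on the plate, and let go. Do not set the marker on the plate of the pot whose cap is tight.

Things in the scene. Friction and masses are not known exactly. Their poses are not given: they have to be found in the camera images.
- pot_1: Steel pressure pot, 50 mm wide, bolted to the bench on an aluminium foot plate 80 mm wide (y), 10 mm thick, from x = -120 to 45 mm; twin of pot_2, one of the two has the loose cap. Origin on the pot axis at bench height, z up, +x from plate front to pot. Grey round cap: 42 mm diameter, z = 80 to 110 mm; fingertips may reach down to z = 76. Free front of the plate: x = -120 to -30 (middle -75, 0; top z = 10).
- pot_2: The other pressure pot, same shape, sizes and frame as pot_1; the two may stand in either order, left or right. Free front of its plate (grey inlay): x = -120 to -30 mm, middle at (-75, 0), top z = 10 mm. Cap on its axis, 42 mm diameter, z = 80 to 110 mm.
- cap_1 (a joint): Turning of the cap of pot_1 about the vertical, rad, 0 at the start, positive counter-clockwise from above, stops at +-1.6; turn either way. A white line on it points to the plate front at 0. A loose cap follows the fingers at 0.12 N m and stays where left; a tight one (6 N m) stays put and the fingers slip round it.
- cap_2 (a joint): Turning of the cap of pot_2 about the vertical, rad, 0 at the start, positive counter-clockwise from above, stops at +-1.6; turn either way. A white line on it points to the plate front at 0. A loose cap follows the fingers at 0.12 N m and stays where left; a tight one (6 N m) stays put and the fingers slip round it.
- marker: Flag marker, loose, 0.09 kg, stands left of the pots: round base 36 mm diameter, stem, upright white flag 34 mm wide (its x), 12 mm thick (its y), z = 44 to 94 mm (top). Origin: centre of the base underside, z up. Grip the flag across its 12 mm (closing along y) near z = 77. On a foot plate, set its x along the plate x so that the fingers have room beside the pot.
Things that resemble listed ones, but are neither listed nor needed, are in the scene too. Leave any blue or purple look-alike of the marker alone.

How it is judged (in metres and radians):
On the way, in this order (a step that is already met when the one before it is completed fails the run):
1. the loose cap has been turned by more than 0.2 rad (11 degrees) from its start, either way, while the marker is not on that pot's plate ((value of joint cap_2 above 0.2 rad or value of joint cap_2 below -0.2 rad) and not (x of marker in the frame of pot_2 between -0.107 and -0.043 m and y of marker in the frame of pot_2 between -0.026 and 0.026 m and z of marker in the frame of pot_2 below 0.016 m)), for 0.1 s.
2. the marker stands on the foot plate of the pot with the loose cap (x of marker in the frame of pot_2 between -0.107 and -0.043 m and y of marker in the frame of pot_2 between -0.026 and 0.026 m and z of marker in the frame of pot_2 below 0.016 m), for 0.2 s.
At the end, for the whole second after the job is handed in: The marker stands upright (within 0.15 rad), released and at rest, on the foot plate of the pot with the loose cap: in that pot's frame its origin lies at x = -107 to -43 mm, y = -26 to 26 mm and z = 6 to 16 mm (all of step 2 and z of marker in the frame of pot_2 above 0.006 m and angle between marker's own z axis and vertical below 0.15 rad and linear speed of marker below 0.02 m/s and contact force between the fingers and marker below 0.1 N); the robot touches nothing.
It fails at once if the marker is set on the foot plate of the pot with the tight cap (x of marker in the frame of pot_1 between -0.107 and -0.043 m and y of marker in the frame of pot_1 between -0.026 and 0.026 m and z of marker in the frame of pot_1 below 0.016 m).
It also fails if it takes over 54 s, if anything falls off the work surface, if the arm or the gripper's body presses on something with over 40 N, if the wrist force passes 120 N, or if a joint passes its speed limit or range.

## Robot

A 6-joint arm with a two-finger parallel gripper is mounted at the origin on a cart in front of the work surface, level with it; the furniture and walls round the work are solid. World frame = base frame: x ahead of the robot, y to its left, z up, the work surface at z = 0. Lengths are in m, angles in degrees, forces in N, time in s.
With the tool pointing down it reaches from about 0.3 to 0.75 m from the base axis. Payload 8.5 kg.
Tool frame: the origin (TCP) lies between the finger pads; the fingertips stand 19 mm ahead of it and the grasp point (between the pads) is the TCP; z points along the fingers, y is the direction in which the jaws open and shut (so a half turn about z gives the same grasp; the last joint's range is limited). The gripper opens to 85 mm and grips with 20 to 120 N. Pads are 22 mm wide; open, the fingers measure 114 mm over their backs; the gripper's body (76 mm by 85 mm) begins 54 mm behind the grasp point. The pads swing forward as they close: fully open they stand 13 mm farther back than shut.
Start: joints at [-76.392, 21.807, 74.336, -0, 83.858, -12.336], TCP at [0.241, -0.495, 0.25] pointing down, gripper open.
Joint ranges: [-178.18, 178.18], [-50.72, 133.34], [12.68, 142.11], [-81.47, 261.47], [9.98, 163.14], [-165.26, 165.26]. Speed limits (degrees/s): [136.94, 136.94, 180, 180, 180, 180].

## Interface

Orientations are given as a 3x3 rotation matrix whose columns are the frame's x, y, z axes.
In Python, from rig import env gives the robot as it stands.
- The arm moves only by the shell command python3 -m pendant 'ROWS' [OPENING] [FORCE]. ROWS is JSON, a list of rows, each a list of 2 entries, a list of its own where there are three numbers: the shift along the tool's x, y, z scaled (see below), then the turn, a rotation vector about the tool's x, y, z scaled (see below). A call has 1 to 20 rows; each row shifts and turns the commanded pose from where the row before left it, along the tool's axes as they then stand; what a row does not reach is not made up. The controller multiplies each number of a shift by 0.1 m and each number of a turn by pi/2 rad. A row lasts 1/8 s, in which the tool goes at most 62.5 mm and 10.7 degrees, less where a joint would pass 70% of its speed; a pose out of reach is approached as far as the arm can. A call with a number of a shift or a turn outside -1 to 1 is refused whole. A call with a gripper value outside its range is refused whole. OPENING is the gripper command: -1 is shut, 1 is fully open, values between are in proportion, set as the call begins (- or left out, the last holds). The fingers move at their own pace and stop on an object; FORCE is the grip in N (left out, the last holds). Time passes only in rows, so rows that do not move let the fingers close. It gives the time, the measured TCP pose, the force and the opening at its end, in the units of the state.
- env.observe(): the state, without advancing time (a new reading comes with each control period).
- env.get_image(name): name is "side" or "top" or "wrist"; returns a dict with "image" (384x512x3 uint8, red, green, blue), "K" (3x3 intrinsics, pixels), "R" (3x3) and "t" (3): a world point X has camera coordinates R X + t. Camera axes: x right, y down, z forward; pixel columns grow to the right and rows downward; lengths in m; the calibration is good to about 2 mm. A picture is of the moment at which its call begins. There is no depth.
- env.close_job(): hands the job in, once; it reports no verdict.
The state is a dict: "time_s": time; "q": joint angles; "qvel": joint speeds; "joint_efforts": joint torques, N m; "position": TCP position; "tool_rot": TCP orientation; "ft_force": force on the tool from outside, world axes, zero at the start; "wrist_torque": the same for the moment, N m; "grip_width": finger opening in m.
Only numpy, scipy, OpenCV 4.12 (cv2) and the standard library are available. Lean on these libraries where they do the work, as an engineer would, in place of code of your own. Each camera call takes 0.05 s, during which the arm holds its last target.

## Working session

There is one attempt and no reset: what is moved stays moved. The work goes in short steps, Python scripts to look and compute and a shell command to move; the robot and the scene stay as the last step left them, time stands still between calls to the robot, and variables do not carry over. Pictures are saved under pics/ and viewed, and the job is handed in when it is done.

```bash
ls; mkdir -p pics
python3 - <<'E'
from rig import env
import cv2
s=env.observe()
for k in s: print(k,s[k])
for n in ("side","top","wrist"):
    d=env.get_image(n); cv2.imwrite(f"pics/{n}0.png",cv2.cvtColor(d["image"],cv2.COLOR_RGB2BGR))
    print(n,d["K"],d["R"],d["t"])
E
```

```text
pics
time_s 0.0
q [-7.63936519e+01  2.18435677e+01  7.43847244e+01  3.40264380e-04
  8.38579106e+01 -1.23368079e+01]
qvel [ 0.07604088 -0.02086955  0.02976294 -0.0253712  -0.15227955  0.01122236]
joint_efforts [ 1.01238438e-03 -4.48458588e+01 -2.31278819e+01 -9.02086299e-05
  4.72124622e-03 -7.08058209e-06]
position [ 0.24054155 -0.49432274  0.24968777]
tool_rot [[ 8.99228856e-01  4.37478393e-01 -3.48199353e-04]
 [ 4.37478409e-01 -8.99227724e-01  1.46368567e-03]
 [ 3.27220341e-04 -1.46851809e-03 -9.99998868e-01]]
ft_force [-0.22878502  0.9319288  -0.71746517]
wrist_torque [-0.00582499 -0.00344397 -0.03686377]
grip_width 0.08548676964332086
side [[389.63217665   0.         252.93499178]
 [  0.         389.63217665 186.93890633]
 [  0.           0.           1.        ]] [[-0.84832731 -0.52925808 -0.01505521]
 [-0.18379062  0.32101903 -0.92906824]
 [ 0.49654988 -0.78538695 -0.36960188]] [0.45349223 0.13190926 0.83885883]
top [[457.45261972   0.         260.75215898]
 [  0.         457.45261972 195.54410237]
 [  0.           0.           1.        ]] [[-0.02696936 -0.99957866 -0.01073073]
 [-0.99606282  0.02777826 -0.08418571]
 [ 0.08444832  0.00841804 -0.9963923 ]] [0.12077081 0.47925292 1.31861233]
wrist [[307.23901685   0.         255.19474284]
 [  0.         307.23901685 196.6207881 ]
 [  0.           0.           1.        ]] [[ 0.43738496 -0.89927214 -0.00200434]
 [-0.85771195 -0.41783874  0.29956803]
 [-0.27023067 -0.1293074  -0.95407284]] [-0.54964358 -0.03891016  0.38092649]
```

View pics/top0.png

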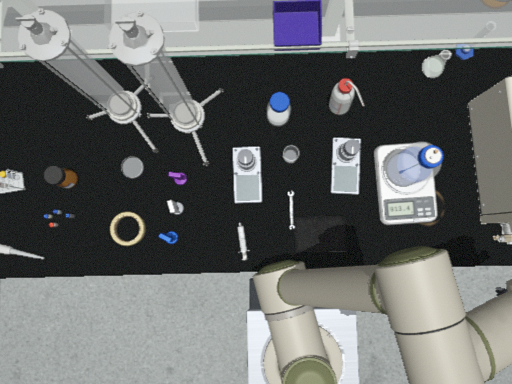

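View pics/side0.png

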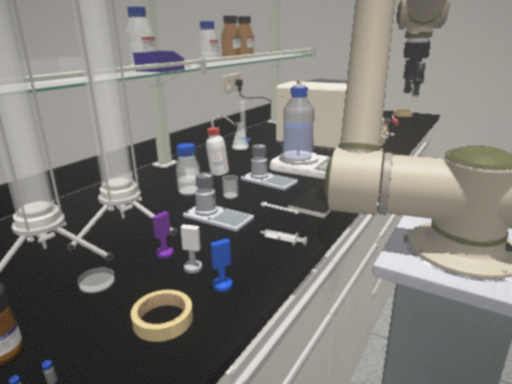

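View pics/wrist0.png

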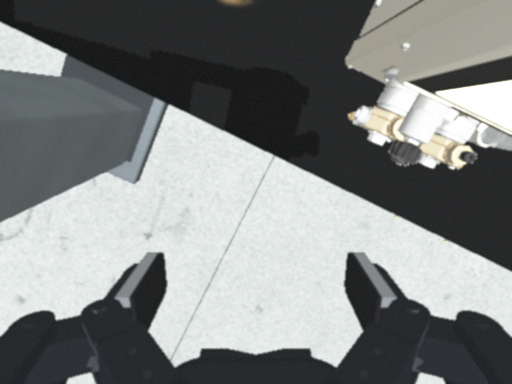

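The top view shows two pots, with caps near (246,158) and (348,148) and grey plates in front. The things that could be taken for the marker are white (175,207), purple (178,177) and blue (168,237). The description picks the white one. Next: a close crop and the measurements.

```bash
cat > h.py <<'E'
import numpy as np, cv2
from rig import env
def ray(d,u,v,z):
    r=d["R"].T@np.linalg.solve(d["K"],[u,v,1.]); c=-d["R"].T@d["t"]
    return c+r*(z-c[2])/r[2]
def proj(d,X):
    p=d["K"]@(d["R"]@np.array(X,float)+d["t"]); return p[:2]/p[2]
def tri(d1,p1,d2,p2):
    P=[d["K"]@np.c_[d["R"],d["t"]] for d in (d1,d2)]
    X=cv2.triangulatePoints(P[0],P[1],np.array(p1,float),np.array(p2,float))[:,0]; return X[:3]/X[3]
E
python3 - <<'E'
from h import *
d=env.get_image("top"); s=env.get_image("side")
im=cv2.cvtColor(d["image"],cv2.COLOR_RGB2BGR); si=cv2.cvtColor(s["image"],cv2.COLOR_RGB2BGR)
a=cv2.resize(im[130:215,225:370],None,fx=5,fy=5,interpolation=cv2.INTER_CUBIC)
cv2.imwrite("pics/c1.png",a)
b=cv2.resize(im[165:250,155:195],None,fx=6,fy=6,interpolation=cv2.INTER_CUBIC)
c=cv2.resize(si[205:300,145:245],None,fx=5,fy=5,interpolation=cv2.INTER_CUBIC)
H=max(b.shape[0],c.shape[0]); o=np.zeros((H,b.shape[1]+c.shape[1],3),np.uint8); o[:b.shape[0],:b.shape[1]]=b; o[:c.shape[0],b.shape[1]:]=c
cv2.imwrite("pics/c2.png",o)
g=cv2.cvtColor(im,cv2.COLOR_BGR2GRAY)
for x0,x1,y0,y1 in ((228,270,140,210),(322,366,130,200)):
    m=(g[y0:y1,x0:x1]>70).astype(np.uint8)
    cs,_=cv2.findContours(m,0,2); k=max(cs,key=cv2.contourArea)+[x0,y0]
    r=cv2.minAreaRect(k); B=cv2.boxPoints(r); print(r)
    print(np.array([ray(d,*p,0.01)[:2] for p in B]).round(3))
E
```

```text
((246.7307891845703, 174.27076721191406), (56.79458236694336, 28.776988983154297), 87.70938873291016)
[[0.633 0.192]
 [0.633 0.106]
 [0.464 0.104]
 [0.463 0.189]]
((345.44757080078125, 165.36337280273438), (28.978574752807617, 56.804161071777344), 2.2025980949401855)
[[ 0.485 -0.096]
 [ 0.654 -0.109]
 [ 0.648 -0.195]
 [ 0.479 -0.181]]
```

View pics/c1.png

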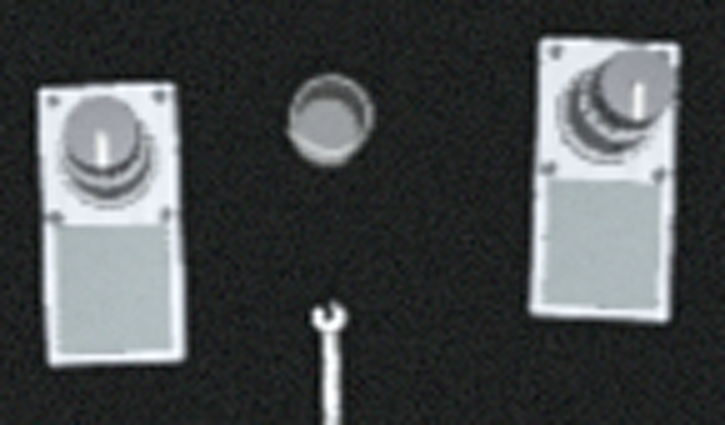

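View pics/c2.png

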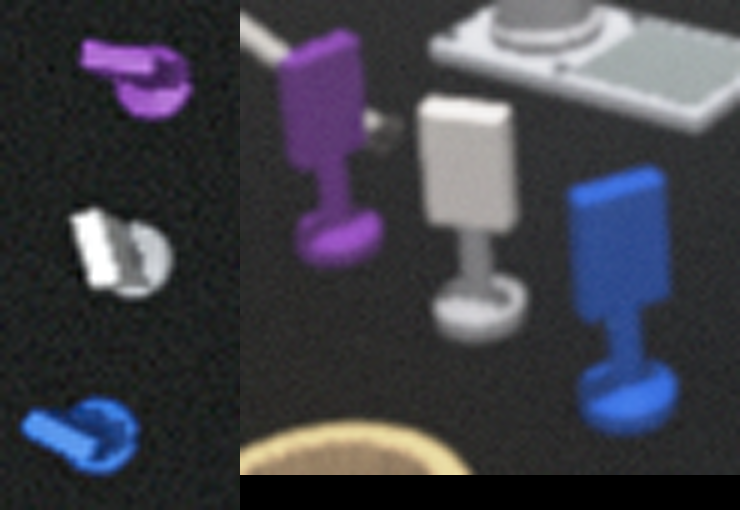

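The crops show caps at about (245,156) and (353,148), and the white flag's top as a quad at px (168.5,206.5), between the purple and blue look-alikes. Now I'll compute the positions.

Run:
```python
from h import *
d=env.get_image("top"); s=env.get_image("side")
for n,p in (("L",(245,156.2)),("R",(352.8,147.3))): print(n,ray(d,*p,0.11).round(4))
im=d["image"].astype(int)
g=im.min(2); sub=g[195:220,160:190]
m=(sub>200).astype(np.uint8)
cs,_=cv2.findContours(m,0,2)
for k in cs:
    if cv2.contourArea(k)<10: continue
    r=cv2.minAreaRect(k+[160,195]); print(r); B=cv2.boxPoints(r)
    print(np.array([ray(d,*p,0.094)[:2] for p in B]).round(3), ray(d,*r[0],0.094).round(4))
# base circle centre crop (137,260)/6
c=(155+138/6,165+258/6); b=ray(d,*c,0.008); print("base",b.round(4))
# side: flag top (left/right) crop
st=(145+(466-240)/5,205+102/5); print("tri flagtop",tri(d,cv2.minAreaRect(max(cs,key=cv2.contourArea)+[160,195])[0],s,st).round(4))
sb=(145+(480-240)/5,205+308/5);print("side base",ray(s,*sb,0.005).round(4))
for q in ((420,103),(510,108)): print("side top edge",ray(s,145+(q[0]-240)/5,205+q[1]/5,0.094).round(4))
for ax,y in (((.586,.1485),0),((.604,-.148),0)): print(proj(s,(*ax,.11)),proj(d,(*ax,.11)))
```

```text
L [0.5847 0.1473 0.11  ]
R [ 0.6009 -0.1499  0.11  ]
((170.37734985351562, 205.8207550048828), (11.400925636291504, 3.846095323562622), 74.05460357666016)
[[0.469 0.367]
 [0.471 0.357]
 [0.441 0.349]
 [0.438 0.359]] [0.4546 0.3578 0.094 ]
base [0.4534 0.3532 0.008 ]
tri flagtop [0.4537 0.3568 0.0962]
side base [0.452  0.3588 0.005 ]
side top edge [0.4702 0.363  0.094 ]
side top edge [0.4374 0.3486 0.094 ]
[203.30567396 174.79254607] [244.53798472 155.75395117]
[258.63872226 145.61002771] [352.05536381 146.21427909]
```

```bash
cat >> h.py <<'E'
def go(x,y,z,yaw=None):
    "print remaining shift in tool units (world->tool) and yaw turn about tool z"
    o=env.observe(); R=np.array(o["tool_rot"]); d=R.T@(np.array([x,y,z])-o["position"])
    cy=np.degrees(np.arctan2(R[1,0],R[0,0]))
    print("t",round(o["time_s"],2),"pos",np.round(o["position"],4),"yaw",round(cy,2),"shift",(d/0.1).round(3),"rows",np.ceil(np.linalg.norm(d)/.0625))
    if yaw is not None: print("turn z deg",round(cy-yaw,2),"units",round((cy-yaw)/90,3))
E
python3 - <<'E'
from h import *
d=env.get_image("top"); s=env.get_image("side")
print(tri(d,(432,153),s,(299,90)), tri(d,(346,85),s,(213,131)), tri(d,(280,101),s,(186,149)))
go(0.38,-0.17,0.2); go(.6025,-.149,.2); go(.6025,-.149,.098)
E
```

```text
[ 0.55119354 -0.30996513  0.26299483] [ 0.76738365 -0.13254156  0.14083204] [0.73032516 0.04664702 0.13076997]
t 0.45 pos [ 0.2406 -0.4945  0.2503] yaw 25.94 shift [ 2.673 -2.309  0.503] rows 6.0
t 0.45 pos [ 0.2406 -0.4945  0.2503] yaw 25.94 shift [ 4.766 -1.524  0.503] rows 9.0
t 0.45 pos [ 0.2406 -0.4945  0.2503] yaw 25.94 shift [ 4.766 -1.524  1.523] rows 9.0
```

```bash
python3 -m pendant '[[[0.38,-0.33,0],[0,0,0]],[[0.38,-0.33,0],[0,0,0]],[[0.38,-0.33,0],[0,0,0]],[[0.38,-0.33,0.05],[0,0,0]],[[0.38,-0.33,0.1],[0,0,0]],[[0.38,-0.33,0.15],[0,0,0]],[[0.39,-0.33,0.2],[0,0,0]]]' 1 40; python3 -c "
from h import *
go(.6025,-.149,.2)"
```

```text
time_s: 1.32
position: [0.3802, -0.1687, 0.2003]
tool_rot: [[0.899, 0.437, 0.001], [0.437, -0.899, -0.001], [0.001, 0.002, -1.0]]
ft_force: [1.4, -0.9, -0.8]
grip_width: 0.085
t 1.32 pos [ 0.3802 -0.1687  0.2003] yaw 25.92 shift [2.085 0.795 0.006] rows 4.0
```

```bash
python3 -m pendant '[[[0.42,0.16,0],[0,0,0]],[[0.42,0.16,0],[0,0,0]],[[0.42,0.16,0],[0,0,0]],[[0.42,0.16,0],[0,0,0]],[[0.41,0.155,0],[0,0,0]],[[0,0,0],[0,0,0]]]'; python3 -c "
from h import *
go(.6025,-.149,.098)
d=env.get_image('wrist'); cv2.imwrite('pics/w1.png',cv2.cvtColor(d['image'],cv2.COLOR_RGB2BGR)); print(proj(d,(.6025,-.149,.11)))"
```

```text
time_s: 2.08
position: [0.6042, -0.1496, 0.1993]
tool_rot: [[0.898, 0.439, -0.0], [0.439, -0.898, 0.0], [-0.0, -0.0, -1.0]]
ft_force: [-0.9, -0.1, -0.2]
grip_width: 0.0854
t 2.08 pos [ 0.6042 -0.1496  0.1993] yaw 26.04 shift [-0.012 -0.012  1.013] rows 2.0
[253.10019714 210.8794297 ]
```

View pics/w1.png

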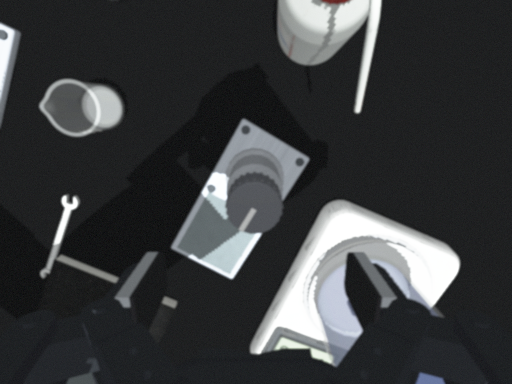

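The wrist view shows the right cap at (255,206), against a predicted (253,211). That is within about 3 mm, so I'll descend and grip.

```bash
python3 -c "
from h import *
d=env.get_image('wrist'); print(ray(d,255,206,.11))"
python3 -m pendant '[[[0,0,0.34],[0,0,0]],[[0,0,0.34],[0,0,0]],[[0,0,0.33],[0,0,0]],[[0,0,0],[0,0,0]]]'
python3 -m pendant '[[[0,0,0],[0,0,0]],[[0,0,0],[0,0,0]],[[0,0,0],[0,0,0]],[[0,0,0],[0,0,0]],[[0,0,0],[0,0,0]],[[0,0,0],[0,0,0]]]' -1 40; python3 -c "
from h import *
go(.6025,-.149,.098); print(env.observe()['wrist_torque'])"
```

```text
[ 0.60506483 -0.14879509  0.11      ]
time_s: 2.68
position: [0.6006, -0.1499, 0.0978]
tool_rot: [[0.9, 0.437, -0.004], [0.437, -0.9, 0.002], [-0.003, -0.004, -1.0]]
ft_force: [0.4, -0.1, 0.4]
grip_width: 0.0854
time_s: 3.42
position: [0.6023, -0.1494, 0.1011]
tool_rot: [[0.899, 0.438, 0.001], [0.438, -0.899, 0.001], [0.001, -0.0, -1.0]]
ft_force: [-4.2, 3.9, 8.3]
grip_width: 0.0409
t 3.42 pos [ 0.6023 -0.1494  0.1011] yaw 25.95 shift [ 0.004 -0.003  0.031] rows 1.0
[ 0.80499882  0.71887114 -0.08533246]
```

```bash
python3 -m pendant '[[[0,0,0],[0,0,0.07]],[[0,0,0],[0,0,0.08]],[[0,0,0],[0,0,0.08]]]'; python3 -c "
from h import *
print(env.observe()['wrist_torque'])"
python3 -m pendant '[[[0,0,0],[0,0,0.08]],[[0,0,0],[0,0,0.08]],[[0,0,0],[0,0,0.07]]]'; python3 -c "
from h import *
go(.6025,-.149,.098); print(env.observe()['wrist_torque'])
d=env.get_image('wrist'); cv2.imwrite('pics/w2.png',cv2.cvtColor(d['image'],cv2.COLOR_RGB2BGR))"
```

```text
time_s: 3.8
position: [0.6021, -0.1486, 0.1011]
tool_rot: [[0.996, 0.088, 0.0], [0.088, -0.996, 0.002], [0.0, -0.002, -1.0]]
ft_force: [-5.2, 9.7, 10.0]
grip_width: 0.0408
[1.43921441 0.76725897 0.20756795]
time_s: 4.18
position: [0.6022, -0.1477, 0.1011]
tool_rot: [[0.963, -0.269, 0.0], [-0.269, -0.963, 0.003], [-0.0, -0.003, -1.0]]
ft_force: [-4.0, 12.0, 11.0]
grip_width: 0.0408
t 4.17 pos [ 0.6022 -0.1477  0.1011] yaw -15.61 shift [0.006 0.011 0.031] rows 1.0
[2.04541157 0.5485137  0.1335333 ]
```

View pics/w2.png

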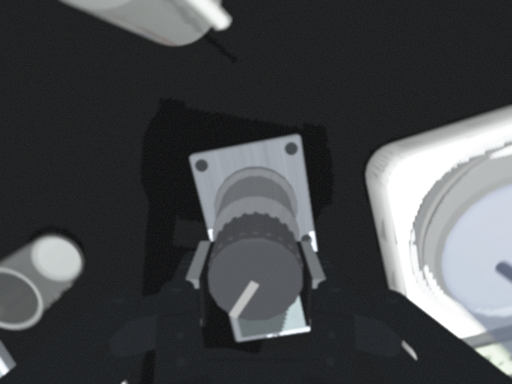

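The white line now points to (232,316) from the cap centre, about 45° away from the plate axis. It turned with the fingers at about 0.13 N m, so the right pot's cap is the loose one. I'll turn it back about 10° to be near 30°, then release, rise and check.

```bash
python3 -m pendant '[[[0,0,0],[0,0,-0.06]],[[0,0,0],[0,0,-0.06]],[[0,0,0],[0,0,0]]]' ; python3 -m pendant '[[[0,0,0],[0,0,0]],[[0,0,0],[0,0,0]],[[0,0,0],[0,0,0]],[[0,0,0],[0,0,0]]]' 1; python3 -m pendant '[[[0,0,-0.4],[0,0,0]],[[0,0,-0.4],[0,0,0]],[[0,0,-0.4],[0,0,0]]]'; python3 -c "
from h import *
go(.454,.357,.22,18)
d=env.get_image('wrist'); cv2.imwrite('pics/w3.png',cv2.cvtColor(d['image'],cv2.COLOR_RGB2BGR))"
```

```text
time_s: 4.6
position: [0.6021, -0.1482, 0.1011]
tool_rot: [[0.997, -0.079, 0.0], [-0.079, -0.997, 0.003], [0.0, -0.003, -1.0]]
ft_force: [-4.3, 9.0, 11.8]
grip_width: 0.0406
time_s: 5.1
position: [0.6024, -0.1503, 0.0993]
tool_rot: [[0.997, -0.081, -0.0], [-0.081, -0.997, -0.0], [-0.0, 0.0, -1.0]]
ft_force: [-0.8, 0.2, -0.3]
grip_width: 0.0857
time_s: 5.48
position: [0.6022, -0.1502, 0.2206]
tool_rot: [[0.997, -0.081, -0.0], [-0.081, -0.997, 0.0], [-0.0, 0.0, -1.0]]
ft_force: [1.2, -0.6, -0.8]
grip_width: 0.0854
t 5.47 pos [ 0.6022 -0.1502  0.2206] yaw -4.67 shift [-1.89  -4.934  0.006] rows 9.0
turn z deg -22.67 units -0.252
```

View pics/w3.png

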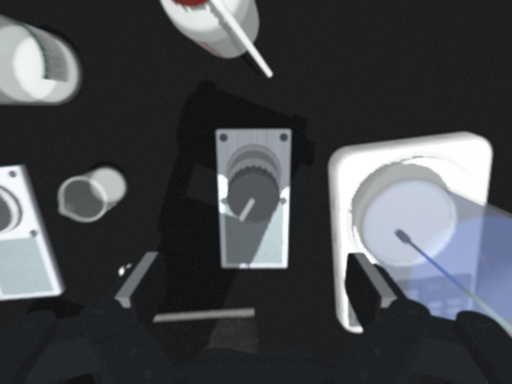

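The wrist view shows the white line about 30° off the plate axis, and the tool yaw matches the plate. Next: the marker.

```bash
python3 -m pendant '[[[-0.3,-0.45,0],[0,0,0]],[[-0.26,-0.49,0],[0,0,0]],[[-0.26,-0.49,0],[0,0,0]],[[-0.26,-0.49,0],[0,0,0]],[[-0.23,-0.5,0],[0,0,0]],[[-0.14,-0.5,0],[0,0,0]],[[-0.11,-0.5,0],[0,0,0]],[[-0.11,-0.5,0],[0,0,0]],[[-0.11,-0.5,0],[0,0,0]],[[-0.11,-0.5,0],[0,0,0]],[[0,0,0],[0,0,-0.085]],[[0,0,0],[0,0,-0.085]],[[0,0,0],[0,0,-0.08]],[[0,0,0],[0,0,0]]]' 1; python3 -c "
from h import *
go(.454,.357,.22,18)
d=env.get_image('wrist'); cv2.imwrite('pics/w4.png',cv2.cvtColor(d['image'],cv2.COLOR_RGB2BGR));print(proj(d,(.454,.357,.094)))"
```

```text
time_s: 7.28
position: [0.4539, 0.3556, 0.2192]
tool_rot: [[0.952, 0.305, -0.0], [0.305, -0.952, -0.0], [-0.0, 0.0, -1.0]]
ft_force: [0.6, 1.0, -0.0]
grip_width: 0.085
t 7.28 pos [0.4539 0.3556 0.2192] yaw 17.78 shift [ 0.005 -0.013 -0.008] rows 1.0
turn z deg -0.22 units -0.002
[253.35117137 194.47355906]
```

View pics/w4.png

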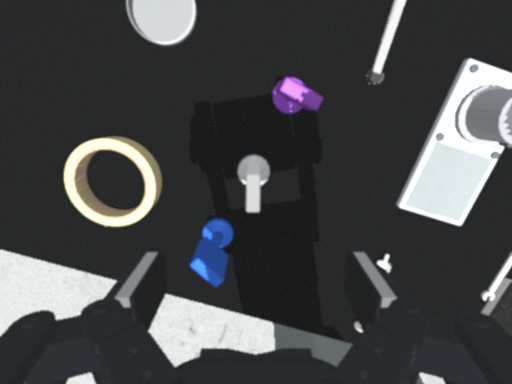

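The white flag's top is at (253,193), exactly as predicted and aligned with the tool. I'll check how much clearance the blue look-alike, at (210,262), leaves the left finger.

```bash
python3 -c "
from h import *
d=env.get_image('wrist'); o=env.observe(); R=o['tool_rot']; p=o['position']
for n,q in (('blue near corner',(195,262)),('b',(218,285)),('b',(230,240)),('b2',(205,235)),('white',(253,178)),('white',(253,211)),('purple',(320,105))): print(n,(R.T@(ray(d,*q,.094)-p)).round(4))
"
```

```text
blue near corner [-0.0639 -0.0546  0.1252]
b [-0.0881 -0.0345  0.1252]
b [-0.0419 -0.0222  0.1252]
b2 [-0.0371 -0.0442  0.1252]
white [ 0.0149 -0.0016  0.1252]
white [-0.0144 -0.0016  0.1252]
purple [0.0733 0.0507 0.1252]
```

```bash
python3 -m pendant '[[[0,-0.01,0.4],[0,0,0]],[[0,0,0.4],[0,0,0]],[[0,0,0.4],[0,0,0]],[[0,0,0.22],[0,0,0]],[[0,0,0],[0,0,0]]]' 
python3 -m pendant '[[[0,0,0],[0,0,0]],[[0,0,0],[0,0,0]],[[0,0,0],[0,0,0]],[[0,0,0],[0,0,0]],[[0,0,0],[0,0,0]],[[0,0,0],[0,0,0]],[[0,0,0],[0,0,0]]]' -1 40; python3 -c "
from h import *
go(.454,.357,.077,18)
d=env.get_image('wrist'); cv2.imwrite('pics/w5.png',cv2.cvtColor(d['image'],cv2.COLOR_RGB2BGR))"
```

```text
time_s: 8.0
position: [0.4531, 0.3562, 0.076]
tool_rot: [[0.952, 0.305, -0.003], [0.305, -0.952, -0.001], [-0.003, 0.0, -1.0]]
ft_force: [1.0, -0.1, 0.7]
grip_width: 0.0857
time_s: 8.88
position: [0.4537, 0.3567, 0.0776]
tool_rot: [[0.952, 0.306, 0.0], [0.306, -0.952, 0.0], [0.0, -0.0, -1.0]]
ft_force: [-0.0, 0.8, 5.6]
grip_width: 0.0113
t 8.88 pos [0.4537 0.3567 0.0776] yaw 17.85 shift [ 0.004 -0.002  0.006] rows 1.0
turn z deg -0.15 units -0.002
```

View pics/w5.png

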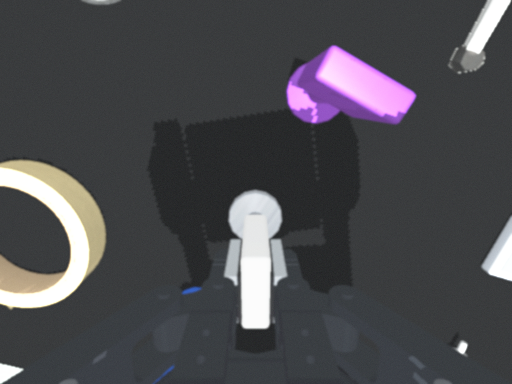

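The flag is gripped: width 11 mm, and it sits between the pads at (256,270). Now I'll lift, and rotate to the plate yaw.

```bash
python3 -m pendant '[[[0,0,-0.2],[0,0,0]],[[0,0,-0.4],[0,0,0]],[[0,0,-0.5],[0,0,0]],[[0,0,-0.2],[0,0,0.05]],[[0,0,0],[0,0,0.1]],[[0,0,0],[0,0,0.098]],[[0,0,0],[0,0,0]]]'; python3 -c "
from h import *
go(.525,-.1435,.2,-4.5)"
```

```text
time_s: 9.8
position: [0.4535, 0.3565, 0.2068]
tool_rot: [[0.997, -0.077, -0.001], [-0.077, -0.997, -0.001], [-0.001, 0.001, -1.0]]
ft_force: [0.7, -0.9, -0.4]
grip_width: 0.0118
t 9.8 pos [0.4535 0.3565 0.2068] yaw -4.4 shift [1.097 4.93  0.07 ] rows 9.0
turn z deg 0.1 units 0.001
```

```bash
python3 -m pendant '[[[0,0.3,0],[0,0,0]],[[0,0.45,0],[0,0,0]],[[0.05,0.5,0],[0,0,0]],[[0.1,0.5,0],[0,0,0]],[[0.1,0.5,0],[0,0,0]],[[0.15,0.5,0],[0,0,0]],[[0.15,0.5,0],[0,0,0]],[[0.15,0.5,0],[0,0,0]],[[0.15,0.5,0],[0,0,0]],[[0.14,0.4,0],[0,0,0]],[[0.1,0.28,0],[0,0,0]],[[0,0,0],[0,0,0]]]'; python3 -c "
from h import *
go(.525,-.1435,.0895,-4.5)
d=env.get_image('wrist'); cv2.imwrite('pics/w6.png',cv2.cvtColor(d['image'],cv2.COLOR_RGB2BGR))
d=env.get_image('side'); cv2.imwrite('pics/s6.png',cv2.cvtColor(d['image'],cv2.COLOR_RGB2BGR))"
```

```text
time_s: 11.3
position: [0.524, -0.1452, 0.2067]
tool_rot: [[0.997, -0.077, -0.001], [-0.077, -0.997, 0.0], [-0.001, -0.0, -1.0]]
ft_force: [0.5, 0.7, -0.8]
grip_width: 0.0116
t 11.3 pos [ 0.524  -0.1452  0.2067] yaw -4.44 shift [ 0.01  -0.017  1.172] rows 2.0
turn z deg 0.06 units 0.001
```

View pics/w6.png

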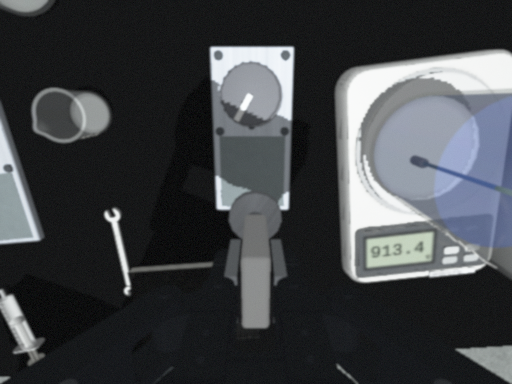

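View pics/s6.png

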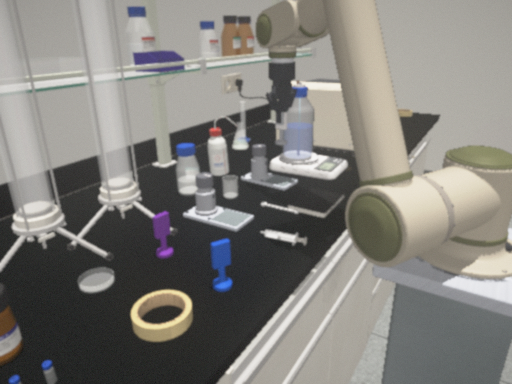

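```bash
python3 -c "
from h import *
d=env.get_image('wrist'); o=env.observe()
P=[ray(d,*q,.01) for q in ((215,210),(289,210),(210,47),(294,47))]
print(np.round(P,4)); R=o['tool_rot']
print([(R.T@(p-o['position'])).round(4) for p in P])"
python3 -m pendant '[[[0,-0.017,0.4],[0,0,0]],[[0,0,0.4],[0,0,0]],[[0,0,0.2],[0,0,0]],[[0,0,0],[0,0,0]],[[0,0,0],[0,0,0]]]'; python3 -c "
from h import *
go(.525,-.1435,.0885,-4.5)"
```

```text
[[ 0.4873 -0.0955  0.01  ]
 [ 0.4811 -0.1775  0.01  ]
 [ 0.6514 -0.1098  0.01  ]
 [ 0.6453 -0.1893  0.01  ]]
[array([-0.0395, -0.0442,  0.1972]), array([-0.0395,  0.038 ,  0.1971]), array([ 0.1251, -0.0424,  0.1971]), array([0.125 , 0.0374, 0.197 ])]
time_s: 12.08
position: [0.5244, -0.1414, 0.1084]
tool_rot: [[0.997, -0.077, 0.002], [-0.077, -0.997, -0.001], [0.002, 0.001, -1.0]]
ft_force: [0.5, 0.2, -0.8]
grip_width: 0.0115
t 12.07 pos [ 0.5244 -0.1414  0.1084] yaw -4.41 shift [0.007 0.02  0.199] rows 1.0
turn z deg 0.09 units 0.001
```

The plate corners check out: 165 x 80 mm, and the marker lies at about x = -80, y ≈ 0 on the plate. Lowering the rest of the way.

```bash
python3 -m pendant '[[[0,0,0.08],[0,0,0]],[[0,0,0.07],[0,0,0]],[[0,0,0.03],[0,0,0]],[[0,0,0],[0,0,0]],[[0,0,0],[0,0,0]]]'; python3 -c "
from h import *
go(.525,-.1435,.0876,-4.5);print(env.observe()['ft_force'])
d=env.get_image('side'); cv2.imwrite('pics/s7.png',cv2.resize(cv2.cvtColor(d['image'],cv2.COLOR_RGB2BGR)[110:210,200:360],None,fx=5,fy=5))"
```

```text
time_s: 12.7
position: [0.524, -0.1418, 0.0894]
tool_rot: [[0.997, -0.078, 0.0], [-0.078, -0.997, -0.0], [0.0, 0.0, -1.0]]
ft_force: [0.3, 0.4, -1.4]
grip_width: 0.0116
t 12.7 pos [ 0.524  -0.1418  0.0894] yaw -4.48 shift [0.011 0.016 0.018] rows 1.0
turn z deg 0.02 units 0.0
[ 0.34326693  0.44266973 -1.36948854]
```

View pics/s7.png

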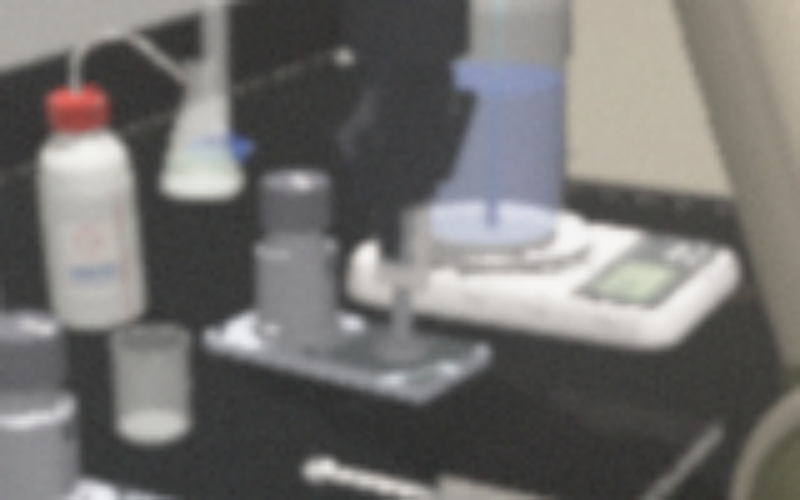

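```bash
python3 -m pendant '[[[0,0,0.015],[0,0,0]],[[0,0,0.01],[0,0,0]],[[0,0,0],[0,0,0]],[[0,0,0],[0,0,0]]]'
```

```text
time_s: 13.25
position: [0.5241, -0.1417, 0.0876]
tool_rot: [[0.997, -0.078, 0.001], [-0.078, -0.997, -0.0], [0.001, 0.0, -1.0]]
ft_force: [-1.7, 0.8, 5.5]
grip_width: 0.0114
```

Contact at z = 0.0876, as expected, with about 6 N. Releasing, then backing off upward.

```bash
python3 -m pendant '[[[0,0,0],[0,0,0]],[[0,0,0],[0,0,0]],[[0,0,0],[0,0,0]],[[0,0,0],[0,0,0]],[[0,0,0],[0,0,0]]]' 1; python3 -m pendant '[[[0,0,-0.2],[0,0,0]],[[0,0,-0.4],[0,0,0]],[[0,0,-0.5],[0,0,0]],[[-0.4,0,-0.1],[0,0,0]],[[-0.4,0,0],[0,0,0]],[[-0.4,0,0],[0,0,0]],[[0,0,0],[0,0,0]]]'; python3 -c "
from h import *
ims=[]
d=env.get_image('side'); a=cv2.resize(cv2.cvtColor(d['image'],cv2.COLOR_RGB2BGR)[110:210,220:320],None,fx=4,fy=4)
t=env.get_image('top'); b=cv2.resize(cv2.cvtColor(t['image'],cv2.COLOR_RGB2BGR)[120:220,300:400],None,fx=4,fy=4)
cv2.imwrite('pics/f.png',np.hstack([a,b]))
X=np.array([.5245,-.142,0])
for h in (.01,.104): print(proj(d,X+[0,0,h]),proj(t,X+[0,0,h]))"
```

```text
time_s: 13.88
position: [0.5239, -0.1417, 0.0868]
tool_rot: [[0.997, -0.078, -0.0], [-0.078, -0.997, 0.0], [-0.0, -0.0, -1.0]]
ft_force: [0.4, -0.2, -0.0]
grip_width: 0.0854
time_s: 14.75
position: [0.4026, -0.1319, 0.2071]
tool_rot: [[0.997, -0.079, -0.0], [-0.079, -0.997, 0.0], [-0.0, -0.0, -1.0]]
ft_force: [0.3, -1.0, 0.3]
grip_width: 0.0852
[279.90250458 180.68857179] [344.83441718 179.3108275 ]
[280.23133615 151.479179  ] [350.72733302 175.22489282]
```

View pics/f.png

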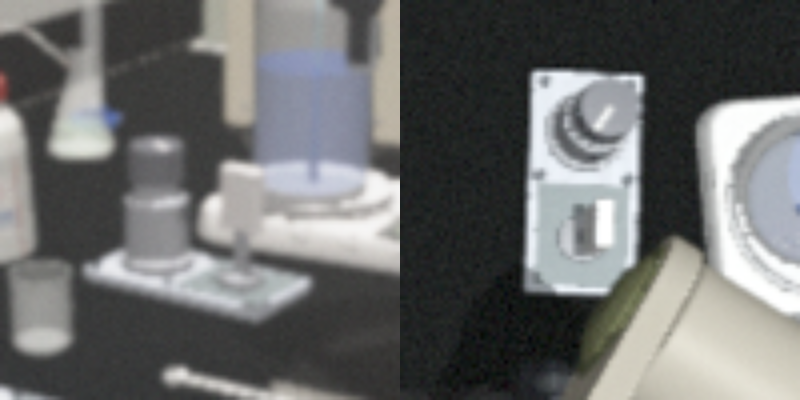

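The marker stands upright in the middle of the grey inlay. Its base is at (240,280) in the side crop and (577,238) in the top crop, matching the projections. The cap line is turned about 30–35°, and the arm is clear.

```bash
python3 -c "
from rig import env
print(env.close_job())"
```

```text
the job is handed in; nothing more can be done
None
```

The job is done and handed in at about 15 s of the 54 s allowed; no verdict is reported.

- **Loose cap:** I tried the right-hand pot first, and its cap turned with the fingers at about 0.13 N m. I turned it clockwise and left it about 35° from its start, judged by the white line. I never tried the left cap, because the right one was clearly loose.
- **Marker:** I gripped the white marker by its flag and set it on the right pot's plate, at about x = -80 mm, y ≈ 0 in that pot's frame. I let go at the expected contact height and backed the arm away.
- **Last checks:** The side and top pictures showed the marker upright in the middle of the inlay, close to where I expected it. The wrist force was near zero and the gripper was open. No check failed.
- **Small disagreements:** While gripping the cap, the tool sat about 3 mm higher than commanded, with about 10 N on the wrist. My two readings of the marker's starting angle differed (15° and 24°), and the wrist picture showed about 18° was right.

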